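Load the tube rack, kick its stand down and hold it upright

ROBOT

A 6-joint arm with a two-finger parallel gripper is mounted at the origin on the work surface. World frame = base frame: x ahead of the robot, y to its left, z up, the work surface at z = 0. Lengths are in m, angles in degrees, forces in N, time in s.
With the tool pointing down it reaches from about 0.25 to 0.725 m from the base axis. Payload 9.7 kg.
Tool frame: the origin (TCP) lies on the centre line of the jaws, within the pads' length; the fingertips stand 17 mm ahead of it and the grasp point (between the pads) lies 2 mm behind it (bot.nose_length is the distance from the TCP to the fingertips, in m); x points along the fingers, y is the direction in which the jaws open and shut, and the axes are right-handed (so a half turn about x gives the same grasp; the last joint's range is limited). The gripper opens to 85 mm and grips with 20 to 120 N. Pads are 22 mm wide; open, the fingers measure 114 mm over their backs; the gripper's body (76 mm by 85 mm) begins 54 mm behind the grasp point. The pads swing forward as they close: fully open they stand 13 mm farther back than shut.
Start: joints at [-76.49, 4.979, 10.078, 95.1, 0, 90], TCP at [0.128, -0.535, 0.248] pointing down, gripper open.
Joint ranges: [-179.16, 179.16], [-48.56, 103.87], [-65.8, 70.77], [-126.05, 130.52], [-82.76, 87.17], [-180, 180]. Speed limits (degrees/s): [127.2, 127.2, 147.25, 180, 180, 180].

INTERFACE

Orientations are given as [roll, pitch, yaw] about the fixed x, y, z axes, in that order (R = Rz(yaw) Ry(pitch) Rx(roll)).
In Python, from workcell import bot, viewer, ticket gives the robot as it stands.
- The arm moves only by the tool jog_arm, never from a script. Its argument "deltas" is a list of rows, each an object of numbers: "fingers": the opening, from 0 (shut) to 1 (fully open); "x", "y", "z": the shift along the world's x, y, z in mm; "twist": the turn about the world's z in degrees. A call has 1 to 10 rows; each row is the pose to reach, as a shift and turn from the pose measured when the call began; what a row does not reach only later rows make up. A row lasts 1/10 s, in which the tool goes at most 50 mm and 8.59 degrees, less where a joint would pass 70% of its speed; a pose out of reach is approached as far as the arm can. A call with a gripper value outside its range is refused whole. The fingers move at their own pace and stop on an object; "grip_force" is the grip in N (left out, the last holds). Time passes only in rows, so rows that repeat a pose let the fingers close. It gives the time, the measured TCP pose, the force and the opening at its end, in the units of the state.
- bot.get_obs(): the state, without advancing time (a new reading comes with each control period).
- viewer.camera(name): name is "side" or "top" or "wrist"; returns a dict with "image" (420x560x3 uint8, red, green, blue), "fovy" (degrees; the focal length in pixels is half the picture's height over the tangent of half this angle, whatever the lens; pixels are square), "cx", "cy" (the principal point, pixels), "world_to_cam" (4x4, takes a point from world to camera coordinates); the wrist camera has in their place "tool_from_camera" (4x4, takes a point from camera to tool coordinates, whose origin is the TCP and whose axes are the tool frame's). Camera axes: x right, y down, z forward; pixel columns grow to the right and rows downward; lengths in m; the calibration is good to about 2 mm. The wrist camera is an equidistant fisheye: a pixel r from the principal point sees the ray r / f radians off the axis. A picture is of the moment at which its call begins: read the wrist's pose just before it. There is no depth.
- ticket.job_done(): hands the job in, once; it reports no verdict.
The state is a dict: "time": time; "q": joint angles; "qd": joint speeds; "joint_efforts": joint torques, N m; "ee_pos": TCP position; "tcp_rot": TCP orientation; "wrist_force": force on the tool from outside, world axes, zero at the start; "torque": the same for the moment, N m; "opening": finger opening in m.
Only numpy, scipy, OpenCV 4.12 (cv2) and the standard library are available. Lean on these libraries where they do the work, as an engineer would, in place of code of your own. Each camera call takes 0.05 s, during which the arm holds its last target.

TASK

Put the green-capped culture tube into the empty pocket of the white wire rack that leans towards the robot, and let go of it. Then flip the rack's yellow kickstand over its dead centre and down to its stop, and only after that take the rack by its blue top bar, bring it upright and hold it steady there: it tips back if let go, so finish while still holding it. Leave the foil-capped tube in the holder block, the jar and the dishes where they are.

Things in the scene. Friction and masses are not known exactly. Their poses are not given: they have to be found in the camera images.
- rack (a joint): lean of the rack about its hinge: 0 = upright, positive = top leaning towards the robot side (the rack's own -x). It rests at its forward stop at 0.35 and its far stop is at -0.10. It is front-heavy over the whole range and always falls back to 0.35 when let go; raising it takes 1 to 4 N at the top bar
- rack_hinge (a point): middle of the rack's hinge axis, 55 mm above the bench on the fixed hub (base plate 90 x 250 mm with hinge cheeks). Axes turn with the rack: y along the hinge and the top bar (+y to the kickstand side), z up the rack, x away from the robot when upright. Wire posts of 10 mm at y = +-100 mm run from the hinge up to z = 170 mm; the tubes stand 70 mm in front (-x) of the posts
- pocket (a point): middle of the floor of the empty pocket, axes as rack_hinge (z is the pocket's axis and leans with the rack); at x -70, y -50, z 0 mm from rack_hinge. The pocket is a square of white wire, 36 mm inside, with wire loops 45 and 85 mm above the floor and open at the top; outside the loops about 46 mm. The other pocket, 100 mm further along +y, already holds a foil-capped tube fixed to the rack (28 mm across, 150 mm tall)
- top_bar: blue round bar, 12 mm thick, 200 mm long along the rack's y, at the very top of the rack 170 mm above the hinge axis; origin at its middle, y along the bar. It is a sleeve that can roll about its own length in the rack's posts, so a grip need not turn with the rack; there is free room around its middle
- leg (a joint): kickstand angle on the rack: 0 = folded up at its stop, 2.86 = fully down at its other stop, swinging over the top to the far side (+x) of the rack. Its heavy foot keeps it at either stop: while the rack leans at 0.35 it points straight up (dead centre) at 0.70; past about 0.8 it swings on down to its stop by itself in about 2 s; a push of under 1 N near its foot moves it, and it can be pushed from the robot's side
- leg_pivot (a point): pivot of the kickstand, at x 0, y 135, z 70 mm from rack_hinge; it turns about the rack's y. At joint value 0 the leg points up the rack but tilted 0.35 rad from the rack's z towards the rack's -x (so 0.70 rad from vertical, to the robot's side, while the rack leans at 0.35)
- leg_foot (a point): centre of the black rubber ball foot (20 mm) of the kickstand, 132 mm from the pivot. The leg is a yellow round bar of 12 mm; its middle line is 35 mm outside the post. Fully down, with the rack upright, the foot hangs about 9 mm over the bench and carries nothing
- green_tube: loose culture tube with a green cap: round, 28 mm across all the way up, 150 mm tall, 60 to 130 g; origin at the centre of its underside, z along the tube up to the cap (the cap is the top 50 mm). It starts upright in one of the two holes of the holder block
- foil_tube: same tube with a silver foil cap in the other hole of the holder block; leave it there. Origin at the centre of its underside
- block: fixed white holder block, 150 x 62 x 45 mm, with two round holes of 32 mm, 35 mm deep, at x = -45 and +45 mm; origin at the centre of its underside
- jar: loose glass jar with a white lid, 64 mm across, 85 mm tall; leave it. Origin under its centre
- dishes: stack of three clear lidded culture dishes, 86 mm across, 42 mm tall; leave it. Origin under its centre
There are look-alikes about, which are no part of the job. What is shaped like the green_tube but pink is not meant.

How it is judged (in metres and radians):
On the way, in this order (a step that is already met when the one before it is completed fails the run):
1. the green-capped tube stands in the empty pocket, released, the rack still leaning and the kickstand still up (x of green_tube in the frame of pocket between -0.015 and 0.015 m and y of green_tube in the frame of pocket between -0.015 and 0.015 m and z of green_tube in the frame of pocket between -0.008 and 0.008 m and angle between the z axis of green_tube and the z axis of pocket, either way round below 0.2 rad and contact force between the fingers and green_tube below 0.1 N and value of joint rack above 0.25 rad and value of joint leg below 0.6 rad), for 0.2 s.
2. the kickstand is flipped fully down (value of joint leg above 2.7 rad), for 0.2 s.
3. the rack is upright, steady and held by its top bar (value of joint rack between -0.07 and 0.07 rad and velocity of joint rack between -0.15 and 0.15 rad/s and contact force between the fingers and top_bar above 0.5 N), for 0.3 s.
At the end, for the whole second after the job is handed in: Fingers still hold the blue top bar (over 0.5 N); rack within 0.07 rad of upright and still; kickstand past 2.7 rad; green-capped tube on the floor of its pocket (15 mm, 0.2 rad), not touched by the fingers; foil tube within 20 mm, jar and dishes within 30 mm of their starts (all of step 3 and value of joint leg above 2.7 rad and x of green_tube in the frame of pocket between -0.015 and 0.015 m and y of green_tube in the frame of pocket between -0.015 and 0.015 m and z of green_tube in the frame of pocket between -0.008 and 0.008 m and angle between the z axis of green_tube and the z axis of pocket, either way round below 0.2 rad and contact force between the fingers and green_tube below 0.1 N and distance of foil_tube from where it was at the start of the episode below 0.02 m and distance of each of jar, dishes from where it was at the start of the episode below 0.03 m); the arm keeps its last pose, push and grip.
It fails at once if the rack is raised while the kickstand is not down (value of joint rack below 0.12 rad and value of joint leg below 2.5 rad).
It fails at once if the foil-capped tube, the jar or the dishes are moved (distance of foil_tube from where it was at the start of the episode above 0.03 m or distance of any of jar, dishes from where it was at the start of the episode above 0.04 m).
It also fails if it takes over 70 s, if anything falls off the work surface, if the arm or the gripper's body presses on something with over 40 N, if the wrist force passes 120 N, or if a joint passes its speed limit or range.

## Working session

There is one attempt and no reset: what is moved stays moved. The work goes in short steps, Python scripts to look and compute and a tool call to move; the robot and the scene stay as the last step left them, time stands still between calls to the robot, and variables do not carry over. Pictures are saved under pics/ and viewed, and the job is handed in when it is done.

Besides the shell and the picture viewer there is one more tool, called after "Emit:" as a command line: name --argument value ..., lists and objects as JSON in quotes. jog_arm: Moves the arm, as the interface text tells. Its arguments: {"type":"object","properties":{"deltas":{"type":"array"},"grip_force":{"type":"number"}},"required":["deltas"]}

```bash
ls; mkdir -p pics; python3 - <<'E'
from workcell import bot, viewer, ticket
import cv2, numpy as np
o=bot.get_obs(); print(o)
for n in ["side","top","wrist"]:
    c=viewer.camera(n); cv2.imwrite(f"pics/{n}0.png",c["image"][:,:,::-1])
    print(n,c["fovy"],c["cx"],c["cy"]); print(np.array(c.get("world_to_cam",c.get("tool_from_camera"))).round(4).tolist())
E
```

```text
pics
{'time': 0.0, 'q': array([-7.64905079e+01,  5.00934010e+00,  1.00313286e+01,  9.50995774e+01,
        8.67797826e-04,  8.99996846e+01]), 'qd': array([-0.01774149,  0.06347403, -0.03861695,  0.04471626,  0.04255467,
       -0.04679075]), 'joint_efforts': array([-5.21439506e-04, -5.20384526e+01,  4.64803898e+01,  1.61192886e-02,
       -5.22390314e-05, -7.52912740e-06]), 'ee_pos': array([ 0.12843431, -0.53455984,  0.24757195]), 'tcp_rot': array([-90.64111652,  89.92240626, 102.86869036]), 'wrist_force': array([ 0.55726081,  0.86353683, -0.29636145]), 'torque': array([ 0.00184174, -0.01981924, -0.0413019 ]), 'opening': 0.08564200598508306}
side 57.64780687091891 275.52840576572345 205.15425822140153
[[0.9875, -0.1563, -0.0212, -0.5574], [-0.0986, -0.507, -0.8563, 0.232], [0.1231, 0.8477, -0.516, 0.809], [0.0, 0.0, 0.0, 1.0]]
top 53.79884901245091 288.16558724467893 211.60913907824283
[[-0.0204, -0.9995, 0.0239, 0.023], [-0.9889, 0.0167, -0.1474, 0.6042], [0.1469, -0.0267, -0.9888, 1.1554], [0.0, 0.0, 0.0, 1.0]]
wrist 65.70646984690485 273.7524379864835 213.35490818548723
[[-0.0007, -0.265, 0.9642, -0.126], [1.0, 0.0002, 0.0008, 0.0006], [-0.0005, 0.9642, 0.265, -0.0674], [0.0, 0.0, 0.0, 1.0]]
```

View pics/side0.png

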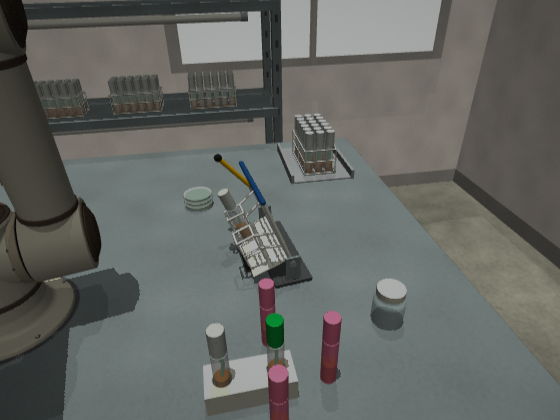

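View pics/top0.png

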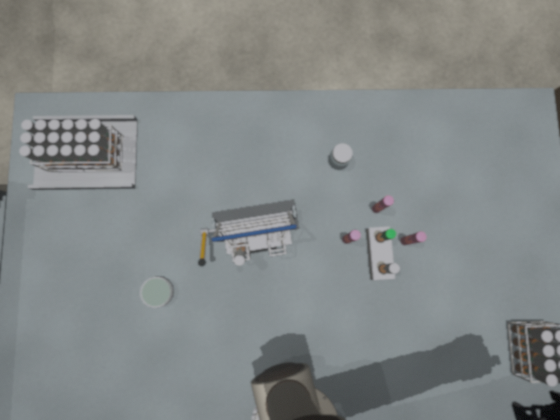

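View pics/wrist0.png

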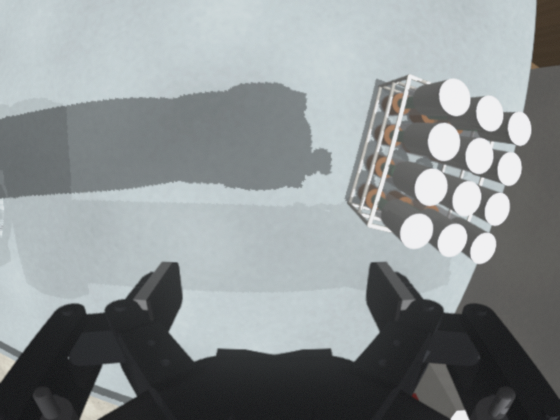

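The top view shows the rack at (255,230), the yellow leg at (203,248), the dishes at (157,292) and the jar at (342,155). The block is at (382,252). The upright tubes near it are green (388,235), foil (391,268) and pink at (351,237), (383,204) and (415,238). Only the one at (388,235) has a green cap and stands in a block hole. I'll enlarge to confirm.

```bash
python3 - <<'E'
import cv2
t=cv2.imread("pics/top0.png"); s=cv2.imread("pics/side0.png")
def crop(im,x,y,w,h,k,n):
    cv2.imwrite(n,cv2.resize(im[y:y+h,x:x+w],None,fx=k,fy=k,interpolation=cv2.INTER_CUBIC))
crop(t,330,180,110,110,5,"pics/t_block.png")
crop(t,180,190,130,90,6,"pics/t_rack.png")
crop(s,190,270,160,150,4,"pics/s_block.png")
crop(s,180,140,140,150,4,"pics/s_rack.png")
E
```

```text
(no output)
```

View pics/t_block.png

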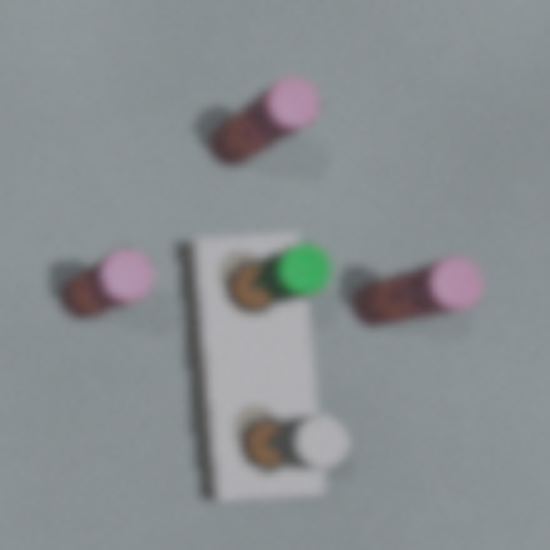

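View pics/t_rack.png

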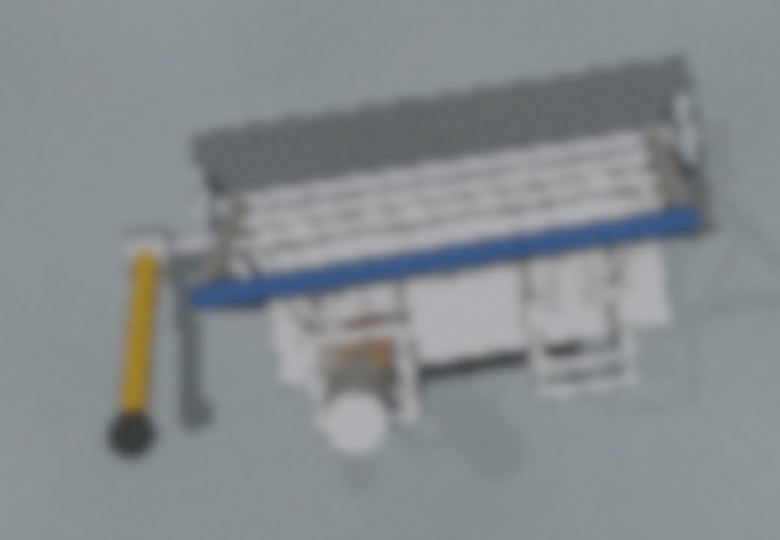

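View pics/s_block.png

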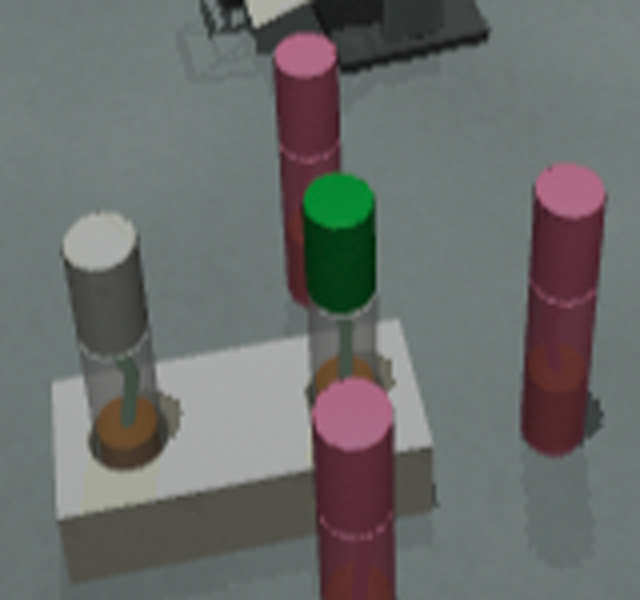

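View pics/s_rack.png

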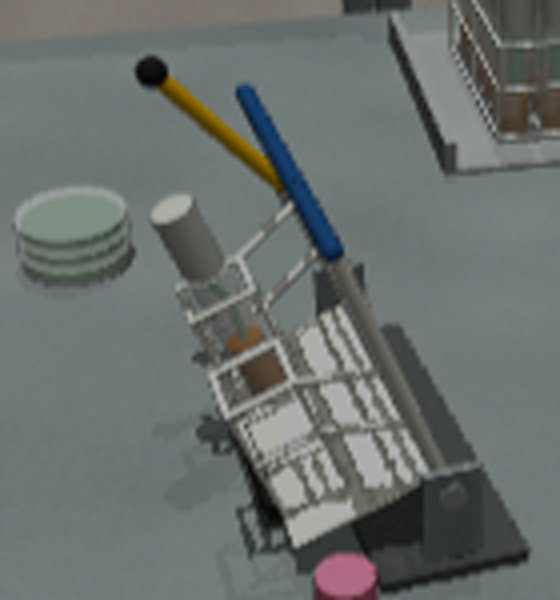

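The crop confirms it: the green cap is at top (390,234) and side (275,320), in a block hole, with three pink look-alikes around it. Next I'll fit the poses.

```bash
cat > h.py <<'E'
import numpy as np, cv2
from scipy.optimize import least_squares
C={"side":(57.64780687091891,275.528,205.154,[[0.9875,-0.1563,-0.0212,-0.5574],[-0.0986,-0.507,-0.8563,0.232],[0.1231,0.8477,-0.516,0.809]]),
"top":(53.79884901245091,288.166,211.609,[[-0.0204,-0.9995,0.0239,0.023],[-0.9889,0.0167,-0.1474,0.6042],[0.1469,-0.0267,-0.9888,1.1554]])}
def proj(n,p):
    f,cx,cy,M=C[n]; f=210/np.tan(np.radians(f/2)); M=np.array(M)
    q=M[:,:3]@np.array(p)+M[:,3]; return np.array([cx+f*q[0]/q[2],cy+f*q[1]/q[2]])
def rackpt(s,p,th=None):
    x,y,yaw=s[:3]; th=s[3] if th is None else th
    X=np.cos(th)*p[0]-np.sin(th)*p[2]; Z=np.sin(th)*p[0]+np.cos(th)*p[2]
    return np.array([x+np.cos(yaw)*X-np.sin(yaw)*p[1], y+np.sin(yaw)*X+np.cos(yaw)*p[1], .055+Z])
def legfoot(a,L=.132):  # rack frame
    t=.35-a; return [-np.sin(t)*L,.135,.07+np.cos(t)*L]
def tri(obs,z=None):
    g=lambda p:np.concatenate([proj(n,p)-np.array(uv) for n,uv in obs])
    if z is None: r=least_squares(g,[.4,0,.1])
    else: r=least_squares(lambda p:g([p[0],p[1],z]),[.4,0])
    return r.x,np.abs(r.fun).max()
E
python3 - <<'E'
from h import *
def T6(u,v): return ("top",((u+.5)/6-.5+180,(v+.5)/6-.5+190))
def T5(u,v): return ("top",((u+.5)/5-.5+330,(v+.5)/5-.5+180))
def S4(u,v): return ("side",((u+.5)/4-.5+180,(v+.5)/4-.5+140))
def B4(u,v): return ("side",((u+.5)/4-.5+190,(v+.5)/4-.5+270))
obs=[([0,.1,.17],T6(197,297)),([0,-.1,.17],T6(697,218)),(legfoot(0),T6(131,434)),([-.07,.05,.15],T6(357,422)),
([0,.1,.17],S4(246,90)),([0,-.1,.17],S4(333,253)),(legfoot(0),S4(151,71)),([-.07,.05,.15],S4(173,208))]
f=lambda s:np.concatenate([proj(n,rackpt(s,p))-np.array(uv) for p,(n,uv) in obs])
r=least_squares(f,[.4,.1,0,.35]); print(r.x,np.degrees(r.x[2]));print(r.fun.reshape(-1,2).round(1))
for th in(.35,): 
    s=r.x
    for nm,p in dict(hinge=[0,0,0],pocket=[-.07,-.05,0],pocktop=[-.07,-.05,.085],tubetop=[-.07,-.05,.15],bar=[0,0,.17],piv=[0,.135,.07],foot=legfoot(0)).items(): print(nm,rackpt(s,p).round(4),rackpt(s,p,.35).round(4),'up',rackpt(s,p,0).round(4))
print("green",tri([T5(303,270),B4(340,202)]),tri([T5(303,270),B4(340,202)],.16))
print("foil",tri([T5(322,442),B4(100,240)]),tri([T5(322,442),B4(100,240)],.16))
print("pinkA",tri([T5(293,103),B4(570,192)],.15),"pinkB",tri([T5(127,275),B4(306,56)],.15),"pinkC",tri([T5(455,283),B4(354,414)],.15))
for u,v in [(188,240),(298,236),(325,492),(212,500)]: print(tri([T5(u,v)],.045))
print("jar",tri([("top",(343,151)),("side",(391,291))],.085),"dish",tri([("top",(157,291)),("side",(198,193))],.042))
E
```

```text
[0.58827723 0.10934987 0.14063755 0.35902736] 8.057938166865545
[[ 1.3 -0.3]
 [-1.5  0.1]
 [ 0.3 -0.3]
 [ 0.  -0.1]
 [-0.2  0.6]
 [-0.2 -0.7]
 [ 0.2  0.2]
 [-0.4 -0.1]]
hinge [0.5883 0.1093 0.055 ] [0.5883 0.1093 0.055 ] up [0.5883 0.1093 0.055 ]
pocket [0.5304 0.0507 0.0304] [0.5302 0.0506 0.031 ] up [0.526 0.05  0.055]
pocktop [0.5008 0.0465 0.11  ] [0.5013 0.0465 0.1108] up [0.526 0.05  0.14 ]
tubetop [0.4782 0.0433 0.1708] [0.4793 0.0434 0.1719] up [0.526 0.05  0.205]
bar [0.5291 0.101  0.2142] [0.5306 0.1012 0.2147] up [0.5883 0.1093 0.225 ]
piv [0.545  0.2396 0.1205] [0.5456 0.2397 0.1208] up [0.5694 0.243  0.125 ]
foot [0.4599 0.2275 0.2207] [0.4614 0.2277 0.2217] up [0.5245 0.2367 0.249 ]
green (array([ 0.52621901, -0.25182594,  0.15524332]), np.float64(0.36465374676134843)) (array([ 0.52580217, -0.25412278]), np.float64(1.370948047166678))
foil (array([ 0.43598904, -0.25600418,  0.15726741]), np.float64(0.10697573298830321)) (array([ 0.43610635, -0.25733492]), np.float64(0.7915726400073027))
pinkA (array([ 0.61552671, -0.25608209]), np.float64(1.1643956965634175)) pinkB (array([ 0.5252172, -0.162283 ]), np.float64(0.8805237410469431)) pinkC (array([ 0.51767049, -0.33699231]), np.float64(1.3046015643070632))
(array([ 0.55382508, -0.21607008]), np.float64(2.842170943040401e-14))
(array([ 0.55501235, -0.28025948]), np.float64(5.684341886080802e-14))
(array([ 0.40827423, -0.28742962]), np.float64(3.410605131648481e-13))
(array([ 0.40512796, -0.22254313]), np.float64(1.1368683772161603e-13))
jar (array([ 0.76749906, -0.15233434]), np.float64(1.857103492680551)) dish (array([0.38672615, 0.38408615]), np.float64(0.2168552497428209))
```

```bash
python3 - <<'E'
from h import *
from workcell import bot
from scipy.spatial.transform import Rotation as R
o=bot.get_obs(); print(R.from_euler('xyz',o['tcp_rot'],degrees=True).as_matrix().round(3), bot.nose_length)
E
```

```text
[[-0.     0.234 -0.972]
 [ 0.001 -0.972 -0.234]
 [-1.    -0.001  0.   ]] 0.017
```

Emit:
jog_arm --deltas '[{"x": 36, "y": 26, "z": 4, "twist": -1, "fingers": 1}, {"x": 72, "y": 52, "z": 8, "twist": -2, "fingers": 1}, {"x": 108, "y": 78, "z": 12, "twist": -3, "fingers": 1}, {"x": 144, "y": 104, "z": 16, "twist": -4, "fingers": 1}, {"x": 180, "y": 130, "z": 20, "twist": -5, "fingers": 1}, {"x": 216, "y": 156, "z": 20, "twist": -5.4, "fingers": 1}, {"x": 252, "y": 182, "z": 20, "twist": -5.4, "fingers": 1}, {"x": 288, "y": 208, "z": 20, "twist": -5.4, "fingers": 1}, {"x": 324, "y": 234, "z": 20, "twist": -5.4, "fingers": 1}, {"x": 360, "y": 260, "z": 20, "twist": -5.4, "fingers": 1}]'

```text
time: 1.15
ee_pos: [0.4897, -0.2732, 0.2676]
tcp_rot: [-81.3, 89.9, 106.8]
wrist_force: [0.2, -0.1, 1.0]
opening: 0.0856
```

Emit:
jog_arm --deltas '[{"x": 36, "y": 26, "z": 0, "fingers": 1}, {"x": 44, "y": 30, "z": 0, "fingers": 1}, {"x": 44, "y": 30, "z": 0, "fingers": 1}]'

```text
validation failed for argument at $.de...
```

Emit:
jog_arm --deltas '[{"x": 36, "y": 21, "z": 0, "twist": 0, "fingers": 1}, {"x": 36, "y": 21, "z": 0, "twist": 0, "fingers": 1}]'

```text
time: 1.35
ee_pos: [0.5289, -0.2493, 0.2659]
tcp_rot: [-68.7, 89.8, 119.7]
wrist_force: [0.1, 0.0, -1.4]
opening: 0.0856
```

```bash
python3 - <<'E'
from h import *
from workcell import bot,viewer
o=bot.get_obs(); print(o['ee_pos'],o['tcp_rot'],o['q'])
for n in ["wrist","side"]:
    c=viewer.camera(n); cv2.imwrite(f"pics/{n}1.png",c["image"][:,:,::-1])
E
```

```text
[ 0.52890209 -0.24933542  0.26589257] [-68.69454346  89.83450339 119.66576185] [-2.52837247e+01  1.04749258e+01  1.81530645e+01  9.78136220e+01
  9.50443480e-02  1.46355858e+02]
```

View pics/wrist1.png

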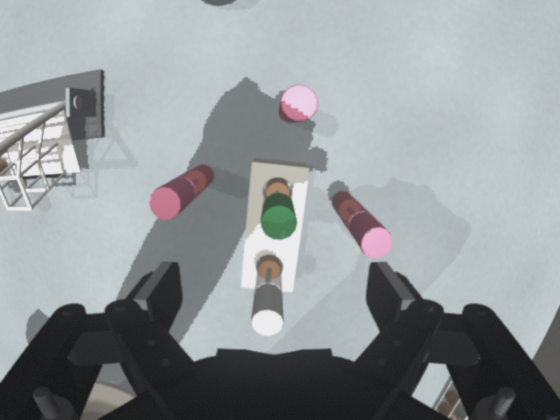

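Emit:
jog_arm --deltas '[{"x": -3, "y": -2, "z": 0, "twist": 8.5, "fingers": 1}, {"x": -3, "y": -2, "z": 0, "twist": 17, "fingers": 1}, {"x": -3, "y": -2, "z": 0, "twist": 25.5, "fingers": 1}, {"x": -3, "y": -2, "z": 0, "twist": 34, "fingers": 1}, {"x": -3, "y": -2, "z": 0, "twist": 42.5, "fingers": 1}, {"x": -3, "y": -2, "z": 0, "twist": 51, "fingers": 1}, {"x": -3, "y": -2, "z": 0, "twist": 59.5, "fingers": 1}, {"x": -3, "y": -2, "z": 0, "twist": 68, "fingers": 1}, {"x": -3, "y": -2, "z": 0, "twist": 76.5, "fingers": 1}, {"x": -3, "y": -2, "z": 0, "twist": 85, "fingers": 1}]'

```text
time: 2.45
ee_pos: [0.5219, -0.2546, 0.2671]
tcp_rot: [-42.9, 89.9, -129.4]
wrist_force: [-0.2, 0.4, 0.4]
opening: 0.0859
```

Emit:
jog_arm --deltas '[{"x": 0, "y": 0, "z": 0, "twist": 8.5, "fingers": 1}, {"x": 0, "y": 0, "z": 0, "twist": 17, "fingers": 1}, {"x": 0, "y": 0, "z": 0, "twist": 25.5, "fingers": 1}, {"x": 0, "y": 0, "z": 0, "twist": 34, "fingers": 1}, {"x": 0, "y": 0, "z": 0, "twist": 42.5, "fingers": 1}, {"x": 0, "y": 0, "z": 0, "twist": 51, "fingers": 1}, {"x": 0, "y": 0, "z": 0, "twist": 59.5, "fingers": 1}, {"x": 0, "y": 0, "z": 0, "twist": 68, "fingers": 1}, {"x": 0, "y": 0, "z": 0, "twist": 76.5, "fingers": 1}, {"x": 0, "y": 0, "z": 0, "twist": 85, "fingers": 1}]'

```text
time: 3.45
ee_pos: [0.5208, -0.2556, 0.2674]
tcp_rot: [-46.4, 89.8, -47.6]
wrist_force: [-0.3, 0.4, -0.4]
opening: 0.0853
```

```bash
cat >> h.py <<'E'
from scipy.spatial.transform import Rotation as Rn
def pose(o): return np.array(o['ee_pos']),Rn.from_euler('xyz',o['tcp_rot'],degrees=True).as_matrix()
def jaw(o):
    y=pose(o)[1][:,1]; return np.degrees(np.arctan2(y[1],y[0]))
TC=np.array([[-0.0007,-0.265,0.9642,-0.126],[1,.0002,.0008,.0006],[-.0005,.9642,.265,-.0674]])
def wray(o,uv):  # origin, dir in world
    f=210/np.radians(65.70646984690485/2) if 0 else 210/np.tan(np.radians(65.70646984690485/2)); d=np.array(uv)-[273.752,213.355]; r=np.hypot(*d); a=r/f
    c=np.array([np.sin(a)*d[0]/max(r,1e-9),np.sin(a)*d[1]/max(r,1e-9),np.cos(a)])
    p,R=pose(o); return p+R@TC[:,3],R@(TC[:,:3]@c)
def watz(o,uv,z):
    p,d=wray(o,uv); return p+d*(z-p[2])/d[2]
E
python3 - <<'E'
from h import *
from workcell import bot,viewer
o=bot.get_obs(); print(o['ee_pos'],jaw(o),o['q'])
for n in ["wrist"]:
    c=viewer.camera(n); cv2.imwrite(f"pics/{n}2.png",c["image"][:,:,::-1])
E
```

```text
[ 0.52075368 -0.25564331  0.26743552] 88.72241219148607 [-2.61203445e+01  9.56745762e+00  1.72889317e+01  9.75757204e+01
 -5.74690336e-02 -2.48429367e+01]
```

View pics/wrist2.png

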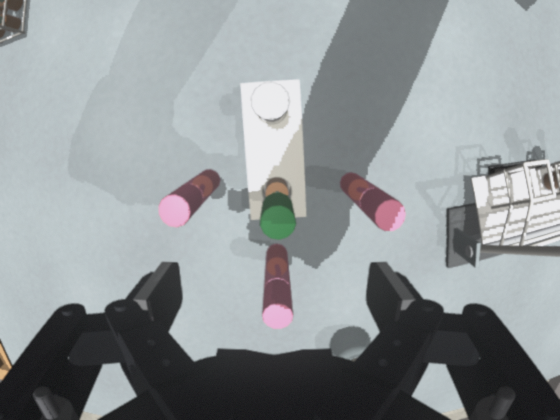

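The wrist view shows the green cap top at (278,221), the foil cap at (270,100) and pink caps at (175,210), (390,214) and (278,316).

```bash
python3 - <<'E'
from h import *
from workcell import bot
o=bot.get_obs()
for n,uv in dict(green=(278,221),foil=(270,100),pinkA=(278,316),pC=(175,210),pB=(390,214)).items(): print(n,watz(o,uv,.16 if n[0]!='p' else .15).round(4))
E
```

```text
green [ 0.5237 -0.2519  0.16  ]
foil [ 0.4348 -0.2566  0.16  ]
pinkA [ 0.6146 -0.2525  0.15  ]
pC [ 0.5168 -0.3339  0.15  ]
pB [ 0.5222 -0.1607  0.15  ]
```

Emit:
jog_arm --deltas '[{"x": 4, "y": 4, "z": -5, "twist": 5, "fingers": 1}, {"x": 4, "y": 4, "z": -15, "twist": 9.3, "fingers": 1}, {"x": 4, "y": 4, "z": -35, "twist": 9.3, "fingers": 1}, {"x": 4, "y": 4, "z": -55, "twist": 9.3, "fingers": 1}, {"x": 4, "y": 4, "z": -75, "twist": 9.3, "fingers": 1}, {"x": 4, "y": 4, "z": -95, "twist": 9.3, "fingers": 1}, {"x": 4, "y": 4, "z": -115, "twist": 9.3, "fingers": 1}, {"x": 4, "y": 4, "z": -131, "twist": 9.3, "fingers": 1}, {"x": 4, "y": 4, "z": -131, "twist": 9.3, "fingers": 1}]'

```text
time: 4.4
ee_pos: [0.523, -0.2519, 0.1344]
tcp_rot: [-174.5, 89.9, -166.2]
wrist_force: [-0.7, 0.5, 0.1]
opening: 0.0855
```

```bash
python3 - <<'E'
from h import *
from workcell import bot,viewer
o=bot.get_obs(); print(o['ee_pos'],jaw(o),o['q'])
for n in ["wrist"]:
    c=viewer.camera(n); cv2.imwrite(f"pics/{n}3.png",c["image"][:,:,::-1])
E
```

```text
[ 0.52295332 -0.25188671  0.13436504] 98.3220076408584 [-2.56996575e+01  8.42577988e+00  1.25962392e+00  8.28829112e+01
 -4.04785819e-02 -3.40216444e+01]
```

View pics/wrist3.png

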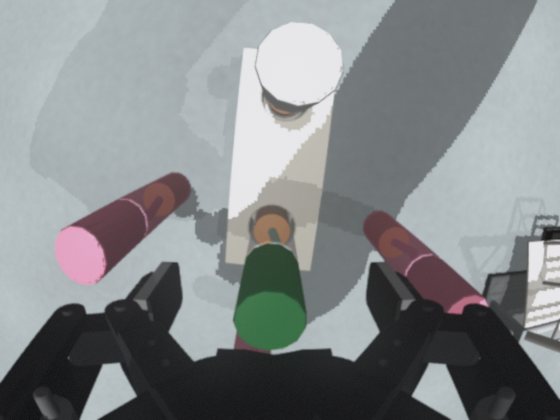

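The cap top at (270,311) sits midway between the jaws at columns 165 and 385, so I'll close gently.

Emit:
jog_arm --deltas '[{"x": 2, "y": 0, "z": 0, "twist": 0, "fingers": 0.6}, {"x": 2, "y": 0, "z": 0, "twist": 0, "fingers": 0.4}, {"x": 2, "y": 0, "z": 0, "twist": 0, "fingers": 0.2}, {"x": 2, "y": 0, "z": 0, "twist": 0, "fingers": 0.2}, {"x": 2, "y": 0, "z": 0, "twist": 0, "fingers": 0.2}, {"x": 2, "y": 0, "z": 0, "twist": 0, "fingers": 0.2}, {"x": 2, "y": 0, "z": 0, "twist": 0, "fingers": 0.2}, {"x": 2, "y": 0, "z": 0, "twist": 0, "fingers": 0.2}]' --grip_force 22

```text
time: 5.25
ee_pos: [0.5258, -0.2522, 0.1365]
tcp_rot: [-55.9, 89.9, -47.5]
wrist_force: [0.8, -1.3, 6.0]
opening: 0.0272
```

Emit:
jog_arm --deltas '[{"x": 0, "y": 0, "z": 9, "twist": 0, "fingers": 0.2}, {"x": 0, "y": 0, "z": 18, "twist": 0, "fingers": 0.2}, {"x": 0, "y": 0, "z": 26, "twist": 0, "fingers": 0.2}, {"x": 0, "y": 0, "z": 26, "twist": 0, "fingers": 0.2}]'

```text
time: 5.65
ee_pos: [0.5263, -0.2524, 0.1641]
tcp_rot: [-44.4, 89.8, -36.0]
wrist_force: [-0.7, 0.3, -1.1]
opening: 0.0275
```

```bash
python3 - <<'E'
from h import *
from workcell import bot,viewer
o=bot.get_obs(); print(o['ee_pos'],o['wrist_force'],o['opening'])
c=viewer.camera("side"); cv2.imwrite(f"pics/s4.png",cv2.resize(c["image"][250:420,190:360,::-1],None,fx=3.5,fy=3.5,interpolation=cv2.INTER_CUBIC))
E
```

```text
[ 0.52634209 -0.25239238  0.16413076] [-0.66614455  0.31803845 -1.10441425] 0.027475842867578034
```

View pics/s4.png

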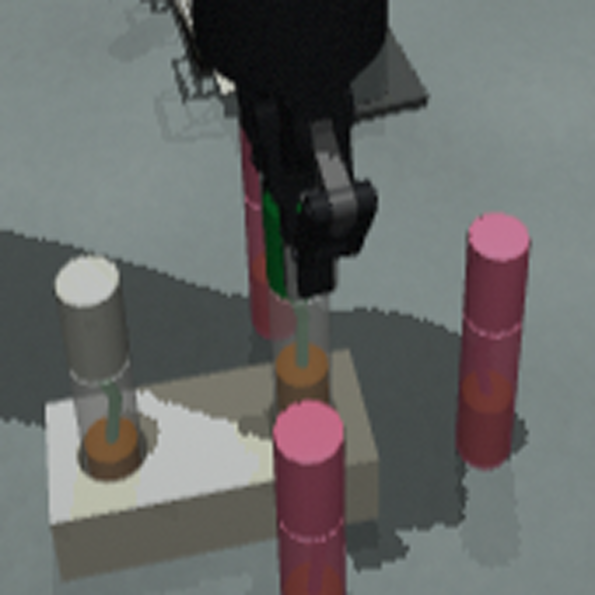

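The tube has lifted straight, with the fingers on the cap at about (310,240) in the crop. Now I'll tilt it in the grip against the hole's rim, starting with half the shift.

Emit:
jog_arm --deltas '[{"x": -4, "y": -0.6, "z": 0, "twist": 0, "fingers": 0.2}, {"x": -8, "y": -1.1, "z": 0, "twist": 0, "fingers": 0.2}, {"x": -12, "y": -1.7, "z": 0, "twist": 0, "fingers": 0.2}, {"x": -16, "y": -2.2, "z": 0, "twist": 0, "fingers": 0.2}, {"x": -20, "y": -2.8, "z": 0, "twist": 0, "fingers": 0.2}]'

```text
time: 6.2
ee_pos: [0.5058, -0.2552, 0.1633]
tcp_rot: [-45.7, 89.8, -37.3]
wrist_force: [1.9, -0.1, -0.4]
opening: 0.0274
```

```bash
python3 - <<'E'
from h import *
from workcell import bot,viewer
o=bot.get_obs(); print(o['ee_pos'],o['wrist_force'],o['torque'],o['opening'])
c=viewer.camera("side"); cv2.imwrite(f"pics/s5.png",cv2.resize(c["image"][250:420,190:360,::-1],None,fx=3.5,fy=3.5,interpolation=cv2.INTER_CUBIC))
E
```

```text
[ 0.5058292  -0.25521936  0.16334721] [ 1.93192006 -0.14263571 -0.43052046] [-0.13919875 -0.73160661 -0.02938703] 0.027351011788769725
```

View pics/s5.png

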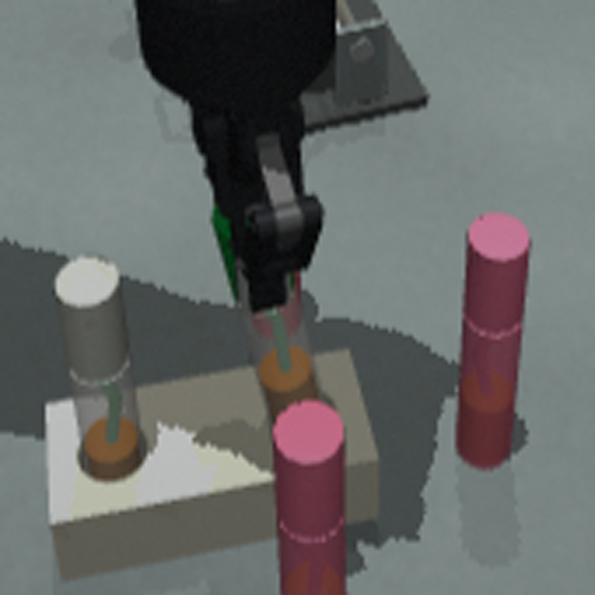

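It swivels at about 2 N, and the side view shows the tube leaning left. I'll continue.

Emit:
jog_arm --deltas '[{"x": -4, "y": -0.6, "z": 0, "twist": 0, "fingers": 0.2}, {"x": -8, "y": -1.1, "z": -1, "twist": 0, "fingers": 0.2}, {"x": -12, "y": -1.7, "z": -1, "twist": 0, "fingers": 0.2}, {"x": -16, "y": -2.2, "z": -2, "twist": 0, "fingers": 0.2}, {"x": -20, "y": -2.8, "z": -2, "twist": 0, "fingers": 0.2}, {"x": -25, "y": -3.5, "z": -2, "twist": 0, "fingers": 0.2}, {"x": -25, "y": -3.5, "z": -2, "twist": 0, "fingers": 0.2}]'

```text
time: 6.95
ee_pos: [0.4797, -0.2588, 0.1615]
tcp_rot: [-51.9, 89.8, -43.6]
wrist_force: [0.8, 0.4, -0.1]
opening: 0.0274
```

Emit:
jog_arm --deltas '[{"x": -5, "y": -0.7, "z": 15, "twist": 0, "fingers": 0.2}, {"x": -12, "y": -1.7, "z": 35, "twist": 0, "fingers": 0.2}, {"x": -12, "y": -1.7, "z": 55, "twist": 0, "fingers": 0.2}, {"x": -12, "y": -1.7, "z": 75, "twist": 0, "fingers": 0.2}, {"x": -12, "y": -1.7, "z": 95, "twist": 0, "fingers": 0.2}, {"x": -12, "y": -1.7, "z": 115, "twist": 0, "fingers": 0.2}, {"x": -12, "y": -1.7, "z": 135, "twist": 0, "fingers": 0.2}, {"x": -12, "y": -1.7, "z": 150, "twist": 0, "fingers": 0.2}, {"x": -12, "y": -1.7, "z": 150, "twist": 0, "fingers": 0.2}]'

```text
time: 7.85
ee_pos: [0.4675, -0.2607, 0.3143]
tcp_rot: [-48.3, 89.7, -40.0]
wrist_force: [0.4, 0.5, -0.4]
opening: 0.0272
```

```bash
python3 - <<'E'
from h import *
from workcell import bot,viewer
o=bot.get_obs(); print(o['ee_pos'],o['wrist_force'],o['torque'],o['opening'],jaw(o))
c=viewer.camera("side"); cv2.imwrite(f"pics/s6.png",cv2.resize(c["image"][150:380,150:380,::-1],None,fx=2.6,fy=2.6,interpolation=cv2.INTER_CUBIC))
E
```

```text
[ 0.46753183 -0.26070943  0.31432611] [ 0.36508856  0.49713429 -0.3826002 ] [-0.0089711   0.01733558  0.04226629] 0.02717164742635214 98.32363858497061
```

View pics/s6.png

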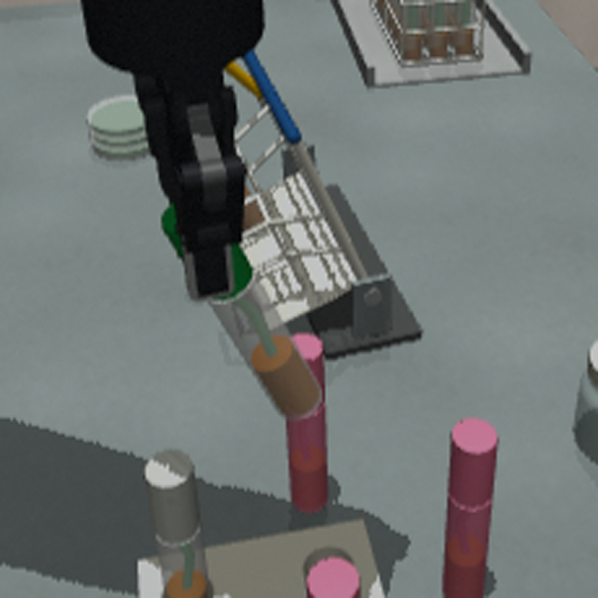

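```bash
python3 - <<'E'
from h import *
from workcell import bot
o=bot.get_obs(); p=o['ee_pos']+[0,0,.002]
a=np.radians(8.06); X=np.array([np.cos(a),np.sin(a),0])
def ax(phi,t): return p+t*(np.sin(phi)*X+np.array([0,0,-np.cos(phi)]))
def s(p): q=proj("side",p); return (q-150+.5)*2.6-.5
for ph in (20,24,28,32,36): 
    A=s(ax(np.radians(ph),.06));B=s(ax(np.radians(ph),.12)); print(ph,A.round(),B.round(),((B-A)[0]/(B-A)[1]).round(3),'bot',s(ax(np.radians(ph),.128)).round(), 'top',s(ax(np.radians(ph),-.022)).round())
r=least_squares(lambda v:s(ax(v[0],v[1]))-[300,402],[.4,.12]);print(np.degrees(r.x[0]),r.x[1],r.fun)
E
```

```text
20 [249. 323.] [291. 393.] 0.608 bot [296. 402.] top [181. 212.]
24 [256. 319.] [304. 386.] 0.732 bot [310. 394.] top [178. 213.]
28 [263. 315.] [317. 378.] 0.871 bot [324. 385.] top [176. 215.]
32 [269. 311.] [330. 369.] 1.029 bot [337. 377.] top [173. 217.]
36 [276. 306.] [341. 360.] 1.21 bot [350. 367.] top [171. 219.]
20.696512677412144 0.12963495194115532 [5.68434189e-14 5.68434189e-14]
```

```bash
python3 - <<'E'
from h import *
s=[.58828,.10935,.14064,.35]
ims={}
for n,(x,y,w,h,k) in dict(top=(225,205,80,60,9),side=(205,170,90,90,6)).items():
    im=cv2.imread(f"pics/{n}0.png"); im=cv2.resize(im[y:y+h,x:x+w],None,fx=k,fy=k,interpolation=cv2.INTER_CUBIC)
    for py,col in ((-.05,(0,0,255)),(.05,(0,160,0))):
      for z in (.045,.085):
        pts=[proj(n,rackpt(s,[-.07+a*.0205,py+b*.0205,z])) for a,b in((1,1),(1,-1),(-1,-1),(-1,1))]
        pts=np.array([[(u-x+.5)*k-.5,(v-y+.5)*k-.5] for u,v in pts]).astype(np.int32)
        cv2.polylines(im,[pts],True,col,1)
    cv2.imwrite(f"pics/ov_{n}.png",im)
E
```

View pics/ov_top.png

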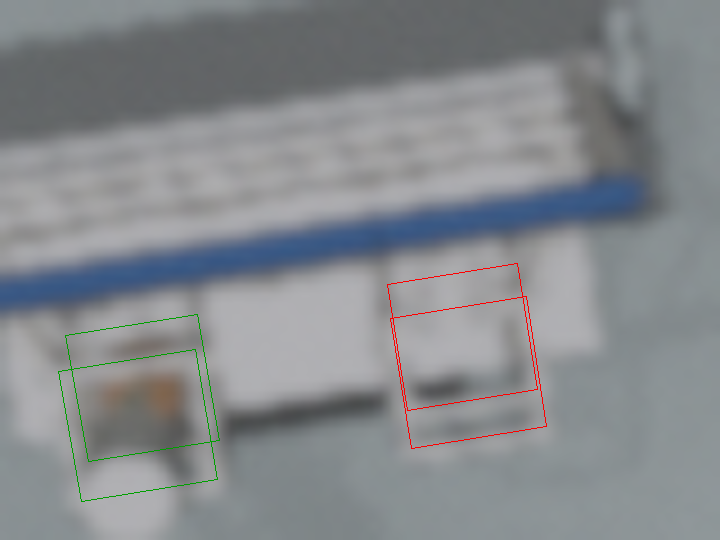

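View pics/ov_side.png

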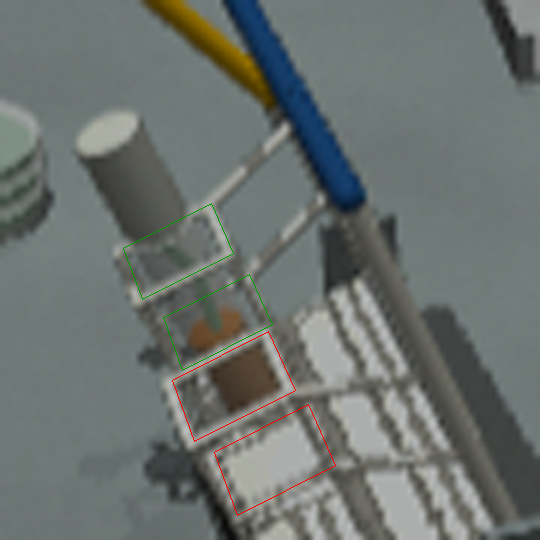

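Tilt is about 20°, matching the rack's lean. The rack-model overlay agrees with the pictures to about 1 px. Transit next.

Emit:
jog_arm --deltas '[{"x": -1, "y": 20, "z": 0, "twist": 0, "fingers": 0.2}, {"x": -3, "y": 52, "z": 0, "twist": 0, "fingers": 0.2}, {"x": -5, "y": 85, "z": 0, "twist": 0, "fingers": 0.2}, {"x": -8, "y": 120, "z": 0, "twist": 0, "fingers": 0.2}, {"x": -10, "y": 155, "z": 0, "twist": 0, "fingers": 0.2}, {"x": -12, "y": 190, "z": 0, "twist": 0, "fingers": 0.2}, {"x": -15, "y": 225, "z": 0, "twist": 0, "fingers": 0.2}, {"x": -18, "y": 260, "z": 0, "twist": 0, "fingers": 0.2}, {"x": -20, "y": 288, "z": 0, "twist": 0, "fingers": 0.2}, {"x": -20, "y": 300, "z": 0, "twist": 0, "fingers": 0.2}]'

```text
time: 8.9
ee_pos: [0.4467, 0.0411, 0.3121]
tcp_rot: [-65.9, 89.8, -57.5]
wrist_force: [1.2, -0.9, -0.8]
opening: 0.0278
```

Emit:
jog_arm --deltas '[{"x": 0, "y": 0, "z": -15, "twist": 0, "fingers": 0.2}, {"x": 0, "y": 0, "z": -35, "twist": 0, "fingers": 0.2}, {"x": 0, "y": 0, "z": -46, "twist": 0, "fingers": 0.2}, {"x": 0, "y": 0, "z": -46, "twist": 0, "fingers": 0.2}, {"x": 0, "y": 0, "z": -46, "twist": 0, "fingers": 0.2}]'

```text
time: 9.4
ee_pos: [0.4466, 0.0407, 0.2663]
tcp_rot: [-69.5, 89.8, -61.1]
wrist_force: [0.5, 0.4, -0.0]
opening: 0.0276
```

```bash
python3 - <<'E'
from h import *
from workcell import bot,viewer
o=bot.get_obs(); print(o['ee_pos'],o['wrist_force'],o['opening'],jaw(o),o['q'])
c=viewer.camera("wrist"); cv2.imwrite(f"pics/w7.png",c["image"][:,:,::-1])
c=viewer.camera("side"); cv2.imwrite(f"pics/s7.png",cv2.resize(c["image"][90:290,150:350,::-1],None,fx=3,fy=3,interpolation=cv2.INTER_CUBIC))
E
```

```text
[0.44661326 0.04069793 0.26632764] [ 0.53617253  0.38846251 -0.0359818 ] 0.02764491320918379 98.41153355887047 [ 5.32231123 -8.46974486 -1.01479732 97.37055006 -0.19340049 -3.08949217]
```

View pics/w7.png

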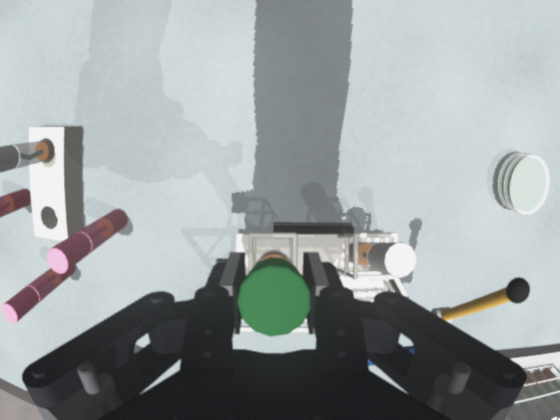

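View pics/s7.png

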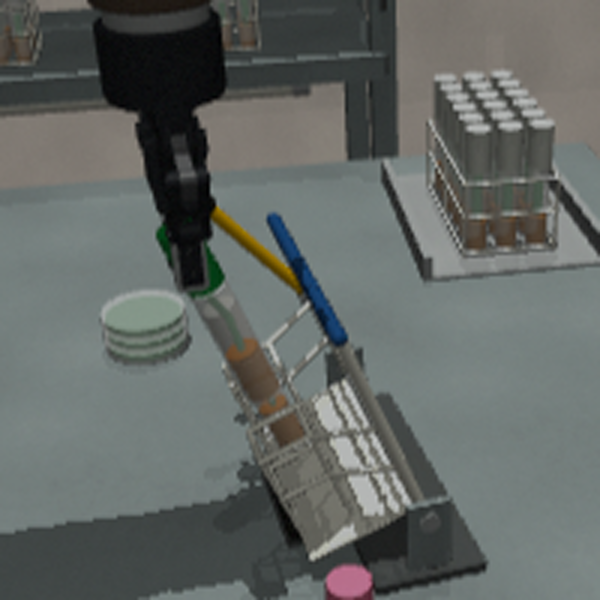

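The wrist view shows the pocket's front wire at row 236, columns 248–298. The tube bottom at (272,257) is centred over it in y. I'll check the numbers.

```bash
python3 - <<'E'
from h import *
from workcell import bot
im=cv2.imread("pics/w7.png"); cv2.imwrite("pics/w7c.png",cv2.resize(im[200:350,190:430],None,fx=3.3,fy=3.3,interpolation=cv2.INTER_CUBIC))
o=bot.get_obs()
s=[.58828,.10935,.14064,.35]
def wproj(P):
    p,R=pose(o); c=TC[:,:3].T@(R.T@(P-p)-TC[:,3]); a=np.arctan2(np.hypot(c[0],c[1]),c[2]); f=210/np.tan(np.radians(65.70647/2)); d=c[:2]/np.hypot(*c[:2])*a*f
    return np.array([273.752,213.355])+d
for z in (.085,.045):
  for a,b in((-1,1),(-1,-1),(1,-1),(1,1)): 
    q=wproj(rackpt(s,[-.07+a*.0205,-.05+b*.0205,z])); print(z,a,b,q.round(1),((q-[190,200])*3.3).round())
print('foiltop',wproj(rackpt(s,[-.07,.05,.15])),'foot',wproj(rackpt(s,legfoot(0))))
E
```

```text
0.085 -1 1 [292.9 236.9] [339. 122.]
0.085 -1 -1 [249.4 236.5] [196. 121.]
0.085 1 -1 [249.2 279.7] [195. 263.]
0.085 1 1 [292.5 280.1] [338. 264.]
0.045 -1 1 [290.7 237.1] [332. 123.]
0.045 -1 -1 [252.2 236.8] [205. 122.]
0.045 1 -1 [252.  275.1] [205. 248.]
0.045 1 1 [290.4 275.4] [331. 249.]
foiltop [398.42222956 262.0712254 ] foot [514.9401094 292.5736791]
```

View pics/w7c.png

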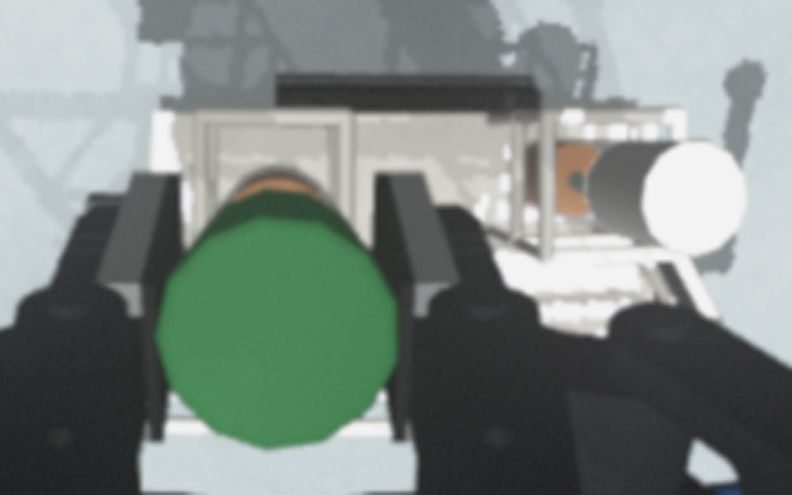

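Emit:
jog_arm --deltas '[{"x": 0, "y": -0.7, "z": -4, "twist": 0, "fingers": 0.2}, {"x": 0, "y": -0.7, "z": -8, "twist": 0, "fingers": 0.2}, {"x": 3, "y": -0.2, "z": -17, "twist": 0, "fingers": 0.2}, {"x": 6, "y": 0.2, "z": -25, "twist": 0, "fingers": 0.2}, {"x": 9, "y": 0.6, "z": -34, "twist": 0, "fingers": 0.2}, {"x": 12, "y": 1, "z": -42, "twist": 0, "fingers": 0.2}, {"x": 15, "y": 1.4, "z": -50.5, "twist": 0, "fingers": 0.2}, {"x": 15, "y": 1.4, "z": -50.5, "twist": 0, "fingers": 0.2}]'

```text
time: 10.3
ee_pos: [0.4618, 0.0422, 0.2148]
tcp_rot: [-81.2, 89.8, -72.8]
wrist_force: [0.9, 0.2, 0.2]
opening: 0.0276
```

```bash
python3 - <<'E'
from h import *
from workcell import bot,viewer
o=bot.get_obs(); print(o['ee_pos'],o['wrist_force'],o['torque'],o['opening'],jaw(o))
c=viewer.camera("wrist"); cv2.imwrite(f"pics/w8.png",cv2.resize(c["image"][200:350,190:430,::-1],None,fx=3.3,fy=3.3,interpolation=cv2.INTER_CUBIC))
c=viewer.camera("side"); cv2.imwrite(f"pics/s8.png",cv2.resize(c["image"][140:290,180:330,::-1],None,fx=4,fy=4,interpolation=cv2.INTER_CUBIC))
E
```

```text
[0.46180244 0.04222407 0.21483309] [0.87535364 0.18592379 0.16579772] [-0.0061061   0.05281408  0.00551513] 0.02759583606073187 98.4160245482845
```

View pics/w8.png

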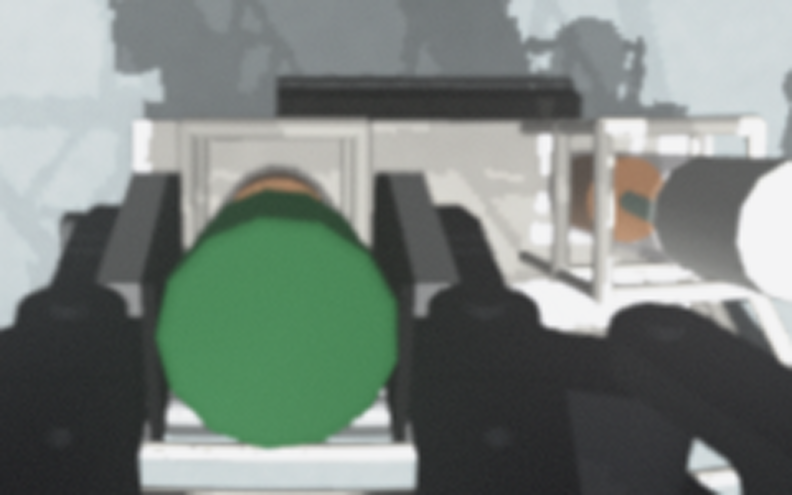

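View pics/s8.png

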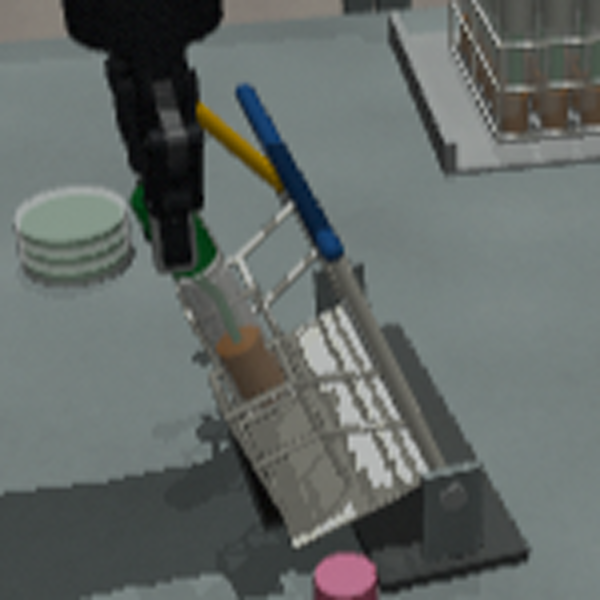

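The wrist view has the tube at column 277 and the loop wires at 187 and 365, so it is centred with no resisting force. I'll go deeper.

Emit:
jog_arm --deltas '[{"x": 2.5, "y": 0.3, "z": -7, "twist": 0, "fingers": 0.2}, {"x": 5, "y": 0.6, "z": -14, "twist": 0, "fingers": 0.2}, {"x": 7.5, "y": 1, "z": -21, "twist": 0, "fingers": 0.2}, {"x": 10, "y": 1.4, "z": -28, "twist": 0, "fingers": 0.2}, {"x": 13, "y": 1.8, "z": -36, "twist": 0, "fingers": 0.2}, {"x": 13, "y": 1.8, "z": -36, "twist": 0, "fingers": 0.2}]'

```text
time: 11.0
ee_pos: [0.4747, 0.044, 0.1788]
tcp_rot: [-87.1, 89.8, -78.7]
wrist_force: [0.1, 0.6, -0.3]
opening: 0.027
```

```bash
python3 - <<'E'
from h import *
from workcell import bot,viewer
o=bot.get_obs(); print(o['ee_pos'],o['wrist_force'],o['torque'],o['opening'],jaw(o))
c=viewer.camera("side"); cv2.imwrite(f"pics/s9.png",cv2.resize(c["image"][140:290,180:330,::-1],None,fx=4,fy=4,interpolation=cv2.INTER_CUBIC))
E
```

```text
[0.47468943 0.04401409 0.17876198] [ 0.07035215  0.64212278 -0.34793931] [-0.03856189  0.0421843  -0.06861067] 0.026993163767453265 98.42098037225892
```

View pics/s9.png

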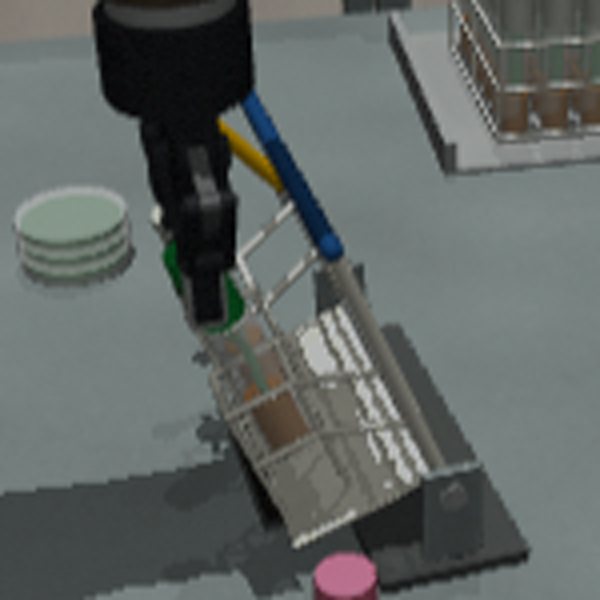

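Emit:
jog_arm --deltas '[{"x": 1.4, "y": 0.2, "z": -4, "twist": 0, "fingers": 0.2}, {"x": 2.7, "y": 0.4, "z": -7.5, "twist": 0, "fingers": 0.2}, {"x": 2.7, "y": 0.4, "z": -7.5, "twist": 0, "fingers": 0.2}]'

```text
time: 11.35
ee_pos: [0.4774, 0.0444, 0.1715]
tcp_rot: [-85.0, 89.8, -76.6]
wrist_force: [-0.2, 0.2, 0.1]
opening: 0.0273
```

Emit:
jog_arm --deltas '[{"x": 0, "y": 0, "z": 0, "twist": 0, "fingers": 0.4}, {"x": 0, "y": 0, "z": 0, "twist": 0, "fingers": 0.5}, {"x": 0, "y": 0, "z": 0, "twist": 0, "fingers": 0.6}, {"x": 0, "y": 0, "z": 0, "twist": 0, "fingers": 0.6}]'

```text
time: 11.75
ee_pos: [0.4774, 0.0444, 0.1717]
tcp_rot: [-79.3, 89.8, -70.9]
wrist_force: [-1.0, -0.1, 0.2]
opening: 0.0513
```

```bash
python3 - <<'E'
from h import *
from workcell import bot,viewer
o=bot.get_obs(); print(o['ee_pos'],o['wrist_force'],o['torque'],o['opening'],jaw(o))
c=viewer.camera("side"); cv2.imwrite(f"pics/s10.png",cv2.resize(c["image"][140:290,180:330,::-1],None,fx=4,fy=4,interpolation=cv2.INTER_CUBIC))
E
```

```text
[0.47741005 0.04442798 0.17171482] [-1.04103466 -0.05066928  0.1863698 ] [-0.03943164 -0.00032872 -0.02862855] 0.05133588936621784 98.42257846867042
```

View pics/s10.png

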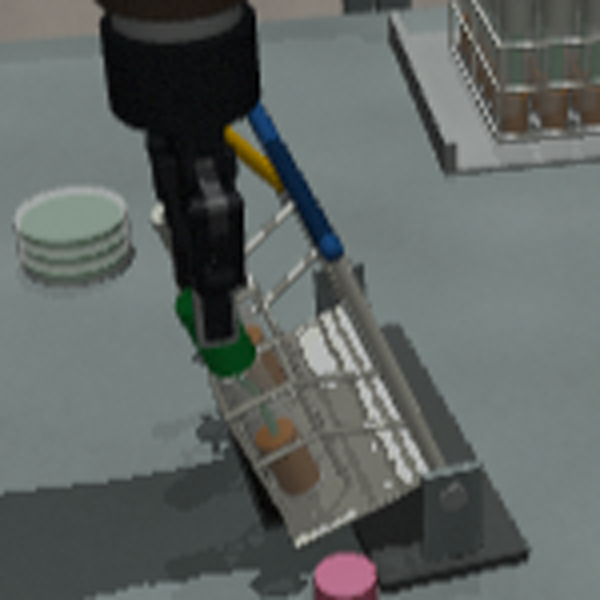

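The tube slid down, with its bottom near (300,490). I'll withdraw upward and check.

Emit:
jog_arm --deltas '[{"x": 0, "y": 0, "z": 0, "twist": 0, "fingers": 0.8}, {"x": 0, "y": 0, "z": 8, "twist": 0, "fingers": 0.8}, {"x": 0, "y": 0, "z": 25, "twist": 0, "fingers": 0.8}, {"x": -10, "y": 0, "z": 50, "twist": 0, "fingers": 0.8}, {"x": -20, "y": 0, "z": 80, "twist": 0, "fingers": 0.8}, {"x": -40, "y": 0, "z": 105, "twist": 0, "fingers": 0.8}, {"x": -50, "y": 0, "z": 120, "twist": 0, "fingers": 0.8}, {"x": -50, "y": 0, "z": 120, "twist": 0, "fingers": 0.8}]'

```text
time: 12.6
ee_pos: [0.4273, 0.0445, 0.2947]
tcp_rot: [-33.9, 89.6, -25.4]
wrist_force: [0.7, -0.3, 0.3]
opening: 0.0682
```

```bash
python3 - <<'E'
from h import *
from workcell import bot,viewer
o=bot.get_obs(); print(o['ee_pos'],o['wrist_force'],o['opening'],jaw(o))
s=[.58828,.10935,.14064,.35]
k=4
c=viewer.camera("side"); im=cv2.resize(c["image"][140:290,180:330,::-1],None,fx=k,fy=k,interpolation=cv2.INTER_CUBIC)
ex=im.copy()
for z in (0,.1,.15):
    pts=[proj("side",rackpt(s,[-.07+.014*np.cos(t),-.05+.014*np.sin(t),z])) for t in np.linspace(0,6.28,25)]
    cv2.polylines(ex,[np.array([[(u-180+.5)*k,(v-140+.5)*k] for u,v in pts]).astype(np.int32)],True,(0,0,255),1)
cv2.imwrite("pics/s11.png",ex)
c=viewer.camera("wrist"); cv2.imwrite("pics/w11.png",c["image"][:,:,::-1])
E
```

```text
[0.42726135 0.04449632 0.29471014] [ 0.69317804 -0.25501582  0.33188502] 0.06815156850041516 98.425518882546
```

View pics/s11.png

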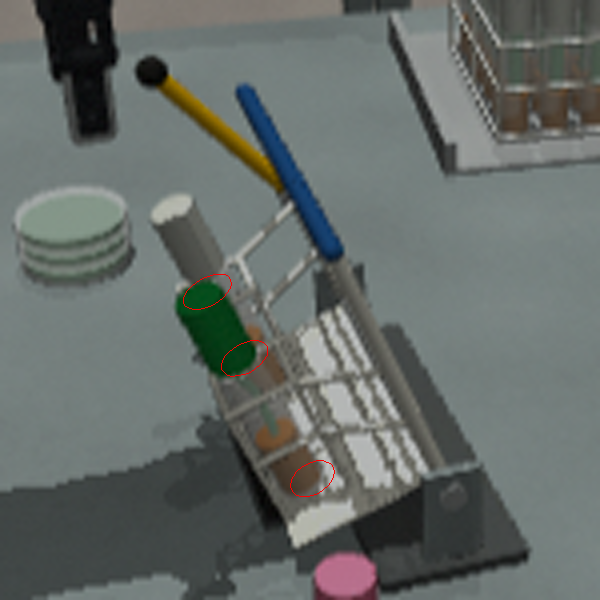

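View pics/w11.png

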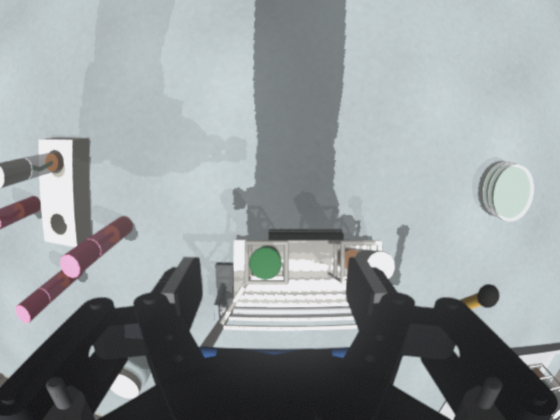

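The green tube is standing in its pocket. In the side view its cap top is at (202,293), against (207,291) predicted for a tube on the floor. The rack is still leaning and the leg is still up. Next I'll move in front of the foot with the fingers shut.

Emit:
jog_arm --deltas '[{"x": -4, "y": 25, "z": 0, "twist": 0, "fingers": 0.5}, {"x": -8, "y": 60, "z": 0, "twist": 0, "fingers": 0.2}, {"x": -12, "y": 95, "z": 0, "twist": 0, "fingers": 0}, {"x": -12, "y": 130, "z": 0, "twist": 0, "fingers": 0}, {"x": -12, "y": 160, "z": 0, "twist": 0, "fingers": 0}, {"x": -12, "y": 177, "z": -10, "twist": 0, "fingers": 0}, {"x": -12, "y": 177, "z": -35, "twist": 0, "fingers": 0}, {"x": -12, "y": 177, "z": -60, "twist": 0, "fingers": 0}, {"x": -12, "y": 177, "z": -73, "twist": 0, "fingers": 0}, {"x": -12, "y": 177, "z": -73, "twist": 0, "fingers": 0}]'

```text
time: 13.7
ee_pos: [0.4151, 0.221, 0.2161]
tcp_rot: [-117.9, 89.7, -109.5]
wrist_force: [-0.3, 0.3, 0.9]
opening: 0.0003
```

```bash
python3 - <<'E'
from h import *
from workcell import bot,viewer
o=bot.get_obs(); print(o['ee_pos'],o['wrist_force'],o['opening'],jaw(o))
c=viewer.camera("side"); cv2.imwrite("pics/s12.png",cv2.resize(c["image"][90:240,150:350,::-1],None,fx=4,fy=4,interpolation=cv2.INTER_CUBIC))
c=viewer.camera("wrist"); cv2.imwrite("pics/w12.png",c["image"][:,:,::-1])
E
```

```text
[0.41514381 0.22100029 0.21607658] [-0.34665268  0.26068107  0.89436293] 0.0002823574249882311 98.41291310051787
```

View pics/s12.png

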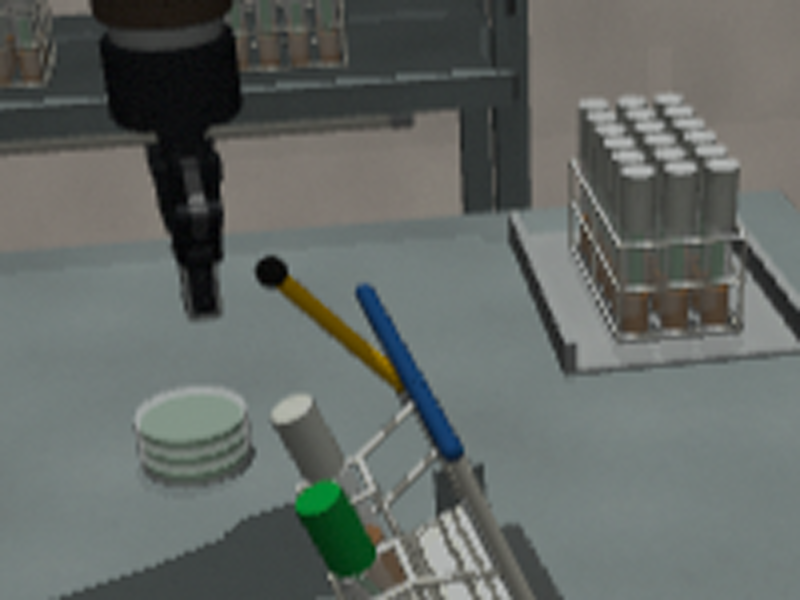

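View pics/w12.png

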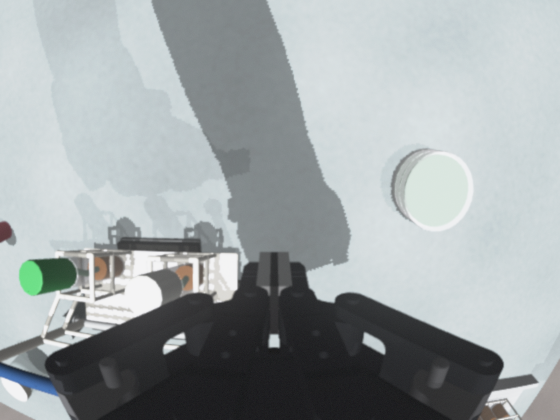

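In the side view the fingertip (205,310) is level with and in front of the foot (270,270). I'll push along the rack's x.

Emit:
jog_arm --deltas '[{"x": 10, "y": 2, "z": 4, "twist": 0, "fingers": 0}, {"x": 20, "y": 3.5, "z": 4, "twist": 0, "fingers": 0}, {"x": 30, "y": 5, "z": 4, "twist": 0, "fingers": 0}, {"x": 40, "y": 6.5, "z": 4, "twist": 0, "fingers": 0}, {"x": 50, "y": 8, "z": 4, "twist": 0, "fingers": 0}, {"x": 60, "y": 9.5, "z": 4, "twist": 0, "fingers": 0}, {"x": 70, "y": 11, "z": 4, "twist": 0, "fingers": 0}, {"x": 80, "y": 12.5, "z": 4, "twist": 0, "fingers": 0}]'

```text
time: 14.6
ee_pos: [0.4968, 0.2339, 0.2228]
tcp_rot: [-72.3, 89.8, -63.9]
wrist_force: [-0.4, 0.4, 1.5]
opening: -0.0001
```

```bash
python3 - <<'E'
from h import *
from workcell import bot,viewer
o=bot.get_obs(); print(o['ee_pos'],o['wrist_force'],o['opening'],jaw(o))
c=viewer.camera("side"); cv2.imwrite("pics/s13.png",cv2.resize(c["image"][90:240,150:350,::-1],None,fx=4,fy=4,interpolation=cv2.INTER_CUBIC))
E
```

```text
[0.49684387 0.23394271 0.22275397] [-0.37920655  0.42598405  1.51803378] -0.00014482504620497565 98.39830903601607
```

View pics/s13.png

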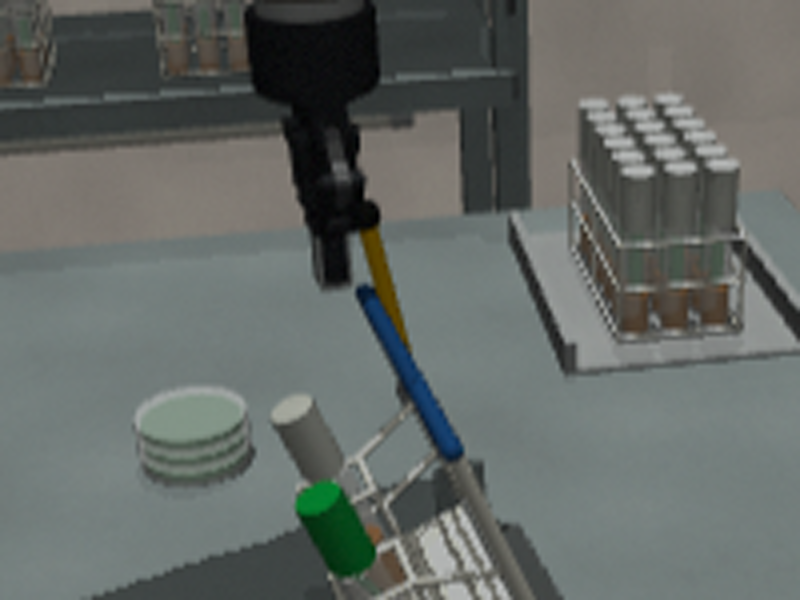

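The leg is nearly at dead centre (foot at (367,215)) and the rack hasn't moved. I'll keep pushing.

Emit:
jog_arm --deltas '[{"x": 10, "y": 1.4, "z": 0, "twist": 0, "fingers": 0}, {"x": 20, "y": 2.8, "z": 0, "twist": 0, "fingers": 0}, {"x": 30, "y": 4.2, "z": 0, "twist": 0, "fingers": 0}, {"x": 40, "y": 5.6, "z": 0, "twist": 0, "fingers": 0}, {"x": 50, "y": 7, "z": 0, "twist": 0, "fingers": 0}, {"x": 58, "y": 8, "z": 0, "twist": 0, "fingers": 0}, {"x": 58, "y": 8, "z": 0, "twist": 0, "fingers": 0}, {"x": 40, "y": 6, "z": 0, "twist": 0, "fingers": 0}, {"x": 20, "y": 3, "z": 0, "twist": 0, "fingers": 0}]'

```text
time: 15.55
ee_pos: [0.5175, 0.237, 0.2219]
tcp_rot: [-77.8, 89.8, -69.5]
wrist_force: [-0.2, -0.8, -0.7]
opening: 0.0002
```

```bash
python3 - <<'E'
from h import *
from workcell import bot,viewer
o=bot.get_obs(); print(o['ee_pos'],o['wrist_force'],o['opening'],jaw(o))
c=viewer.camera("side"); cv2.imwrite("pics/s14.png",cv2.resize(c["image"][90:240,150:350,::-1],None,fx=4,fy=4,interpolation=cv2.INTER_CUBIC))
E
```

```text
[0.5175497  0.23700984 0.22193213] [-0.226684   -0.82655761 -0.67511179] 0.00019472710460696343 98.37180306771015
```

View pics/s14.png

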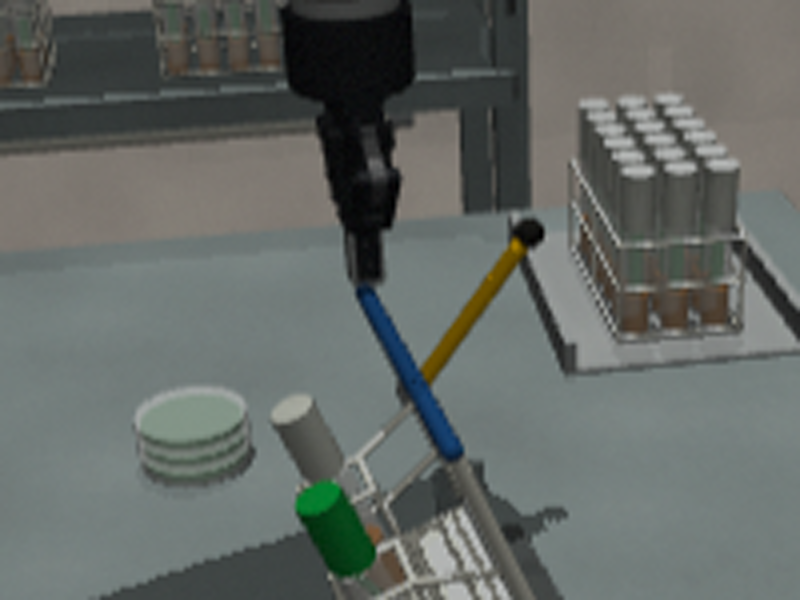

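The leg is past dead centre and falling by itself (foot at (530,232)). I'll rise, turn 90° and go above the bar's middle.

Emit:
jog_arm --deltas '[{"x": -8, "y": 0, "z": 20, "twist": 8.5, "fingers": 0.2}, {"x": -8, "y": 0, "z": 50, "twist": 17, "fingers": 0.4}, {"x": -8, "y": -10, "z": 75, "twist": 25.5, "fingers": 0.6}, {"x": 0, "y": -40, "z": 80, "twist": 34, "fingers": 0.6}, {"x": 5, "y": -70, "z": 80, "twist": 42.5, "fingers": 0.6}, {"x": 10, "y": -100, "z": 80, "twist": 51, "fingers": 0.6}, {"x": 11, "y": -125, "z": 80, "twist": 59.5, "fingers": 0.6}, {"x": 11, "y": -134, "z": 80, "twist": 68, "fingers": 0.6}, {"x": 11, "y": -134, "z": 80, "twist": 76.5, "fingers": 0.6}, {"x": 11, "y": -134, "z": 80, "twist": 85, "fingers": 0.6}]'

```text
time: 16.6
ee_pos: [0.526, 0.1021, 0.3032]
tcp_rot: [-84.4, 89.8, 9.3]
wrist_force: [-0.3, 0.7, 0.3]
opening: 0.0513
```

Emit:
jog_arm --deltas '[{"x": 0, "y": 0, "z": 0, "twist": 4.7, "fingers": 0.6}, {"x": 0, "y": 0, "z": 0, "twist": 4.7, "fingers": 0.6}, {"x": 0, "y": 0, "z": 0, "twist": 4.7, "fingers": 0.6}]'

```text
time: 16.9
ee_pos: [0.5258, 0.1022, 0.3034]
tcp_rot: [-84.2, 89.8, 14.0]
wrist_force: [0.3, 0.4, -0.4]
opening: 0.0512
```

```bash
python3 - <<'E'
from h import *
from workcell import bot,viewer
o=bot.get_obs(); print(o['ee_pos'],o['wrist_force'],o['opening'],jaw(o),o['q'][5])
c=viewer.camera("side"); cv2.imwrite("pics/s15.png",cv2.resize(c["image"][90:290,150:350,::-1],None,fx=3,fy=3,interpolation=cv2.INTER_CUBIC))
c=viewer.camera("wrist"); cv2.imwrite("pics/w15.png",c["image"][:,:,::-1])
E
```

```text
[0.52582094 0.10219778 0.30341407] [ 0.3132077   0.42390303 -0.36251618] 0.05115905425702734 -171.74989072235843 -87.25783574996163
```

View pics/s15.png

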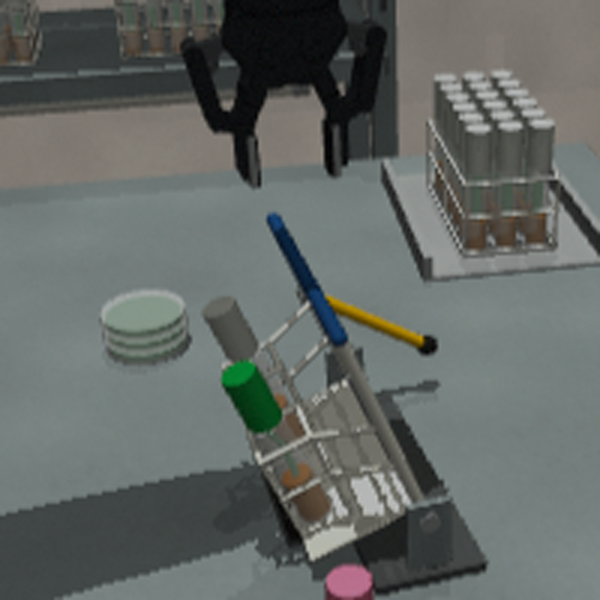

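View pics/w15.png

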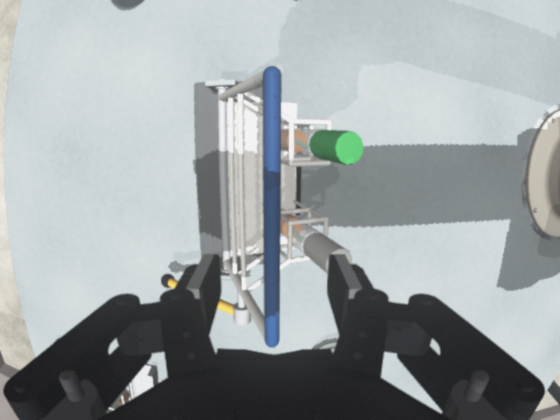

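The bar is at column 272, centred between the pads at 215 and 335, and the leg is still coming down. I'll descend around the bar without closing and look at the leg.

Emit:
jog_arm --deltas '[{"x": 1, "y": 0, "z": -10, "twist": 0, "fingers": 0.6}, {"x": 1, "y": 0, "z": -22, "twist": 0, "fingers": 0.6}, {"x": 1, "y": 0, "z": -34, "twist": 0, "fingers": 0.6}, {"x": 1, "y": 0, "z": -46, "twist": 0, "fingers": 0.6}, {"x": 1, "y": 0, "z": -58, "twist": 0, "fingers": 0.6}, {"x": 1, "y": 0, "z": -70, "twist": 0, "fingers": 0.6}, {"x": 1, "y": 0, "z": -80, "twist": 0, "fingers": 0.6}, {"x": 1, "y": 0, "z": -88, "twist": 0, "fingers": 0.6}, {"x": 1, "y": 0, "z": -88, "twist": 0, "fingers": 0.6}, {"x": 1, "y": 0, "z": -88, "twist": 0, "fingers": 0.6}]'

```text
time: 18.0
ee_pos: [0.5269, 0.1022, 0.2155]
tcp_rot: [-84.4, 89.7, 13.9]
wrist_force: [-0.4, 0.1, -0.3]
opening: 0.0513
```

```bash
python3 - <<'E'
from h import *
from workcell import bot,viewer
o=bot.get_obs(); print(o['ee_pos'],o['wrist_force'],o['opening'],jaw(o),o['q'][5])
c=viewer.camera("side"); cv2.imwrite("pics/s16.png",cv2.resize(c["image"][90:290,150:350,::-1],None,fx=3,fy=3,interpolation=cv2.INTER_CUBIC))
s=[.58828,.10935,.14064,.35]
for a in (2.5,2.7,2.86): print(a,((proj("side",rackpt(s,legfoot(a)))-[150,90]+.5)*3-.5).round(), 'pivot',((proj("side",rackpt(s,[0,.135,.07]))-[150,90])*3).round())
E
```

```text
[0.52691407 0.10223039 0.21552309] [-0.35722482  0.11876615 -0.26612131] 0.05132573235196537 -171.71502033674125 -87.31151530234304
2.5 [447. 300.] pivot [311. 293.]
2.7 [439. 325.] pivot [311. 293.]
2.86 [428. 344.] pivot [311. 293.]
```

View pics/s16.png

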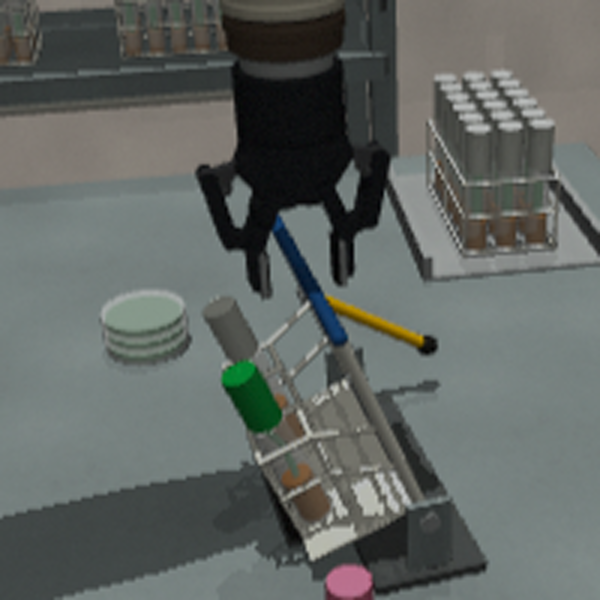

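The foot at (429,344) matches the prediction for leg = 2.86 (428,344), so the leg is on its stop. Closing on the bar.

Emit:
jog_arm --deltas '[{"x": 0, "y": 0, "z": 0, "twist": 0, "fingers": 0.4}, {"x": 0, "y": 0, "z": 0, "twist": 0, "fingers": 0.2}, {"x": 0, "y": 0, "z": 0, "twist": 0, "fingers": 0.05}, {"x": 0, "y": 0, "z": 0, "twist": 0, "fingers": 0}, {"x": 0, "y": 0, "z": 0, "twist": 0, "fingers": 0}, {"x": 0, "y": 0, "z": 0, "twist": 0, "fingers": 0}]' --grip_force 40

```text
time: 18.65
ee_pos: [0.5277, 0.1023, 0.2163]
tcp_rot: [-85.9, 89.6, 12.4]
wrist_force: [4.8, 1.2, 1.5]
opening: 0.0108
```

```bash
python3 - <<'E'
from h import *
from workcell import bot,viewer
o=bot.get_obs(); print(o['ee_pos'],o['wrist_force'],o['opening'],jaw(o),o['q'][5])
c=viewer.camera("side"); cv2.imwrite("pics/s17.png",cv2.resize(c["image"][90:290,150:350,::-1],None,fx=3,fy=3,interpolation=cv2.INTER_CUBIC))
E
```

```text
[0.52774821 0.10234997 0.21632547] [4.80632444 1.23328089 1.54271312] 0.010845610815320515 -171.717682515676 -87.31167786081951
```

View pics/s17.png

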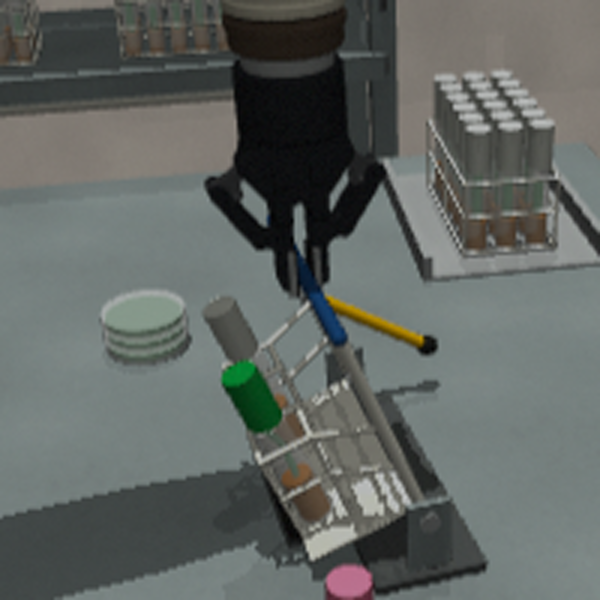

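Gripped (opening 10.8 mm, bar 12 mm). I'll raise it along the arc.

Emit:
jog_arm --deltas '[{"x": 4, "y": 0.6, "z": 1.4, "twist": 0, "fingers": 0}, {"x": 10, "y": 1.4, "z": 3.2, "twist": 0, "fingers": 0}, {"x": 17, "y": 2.4, "z": 5.2, "twist": 0, "fingers": 0}, {"x": 24, "y": 3.4, "z": 6.9, "twist": 0, "fingers": 0}, {"x": 32, "y": 4.5, "z": 8.3, "twist": 0, "fingers": 0}, {"x": 40, "y": 5.7, "z": 9.4, "twist": 0, "fingers": 0}, {"x": 47, "y": 6.7, "z": 10, "twist": 0, "fingers": 0}, {"x": 53, "y": 7.5, "z": 10.2, "twist": 0, "fingers": 0}, {"x": 57, "y": 8.1, "z": 10.3, "twist": 0, "fingers": 0}, {"x": 58.5, "y": 8.3, "z": 10.3, "twist": 0, "fingers": 0}]'

```text
time: 19.7
ee_pos: [0.5867, 0.1108, 0.2267]
tcp_rot: [-85.3, 89.6, 13.0]
wrist_force: [-1.5, 0.7, 1.3]
opening: 0.01
```

Emit:
jog_arm --deltas '[{"x": 0, "y": 0, "z": 0, "twist": 0, "fingers": 0}, {"x": 0, "y": 0, "z": 0, "twist": 0, "fingers": 0}, {"x": 0, "y": 0, "z": 0, "twist": 0, "fingers": 0}, {"x": 0, "y": 0, "z": 0, "twist": 0, "fingers": 0}, {"x": 0, "y": 0, "z": 0, "twist": 0, "fingers": 0}]'

```text
time: 20.2
ee_pos: [0.5866, 0.1108, 0.2266]
tcp_rot: [-85.1, 89.6, 13.2]
wrist_force: [-2.1, 0.6, 1.6]
opening: 0.01
```

```bash
python3 - <<'E'
from h import *
from workcell import bot,viewer
o=bot.get_obs(); print(o['ee_pos'],o['wrist_force'],o['opening'],jaw(o),np.abs(o['qd']).max())
k=4
c=viewer.camera("side"); im=cv2.resize(c["image"][120:290,180:330,::-1],None,fx=3.5,fy=3.5,interpolation=cv2.INTER_CUBIC)
cv2.imwrite("pics/s18.png",im)
cv2.imwrite("pics/s18full.png",c["image"][:,:,::-1])
c=viewer.camera("top"); cv2.imwrite("pics/t18.png",c["image"][:,:,::-1])
s=[.58828,.10935,.14064,0]
for nm,p in dict(barn=[0,-.1,.17],barf=[0,.1,.17],foot=legfoot(2.86),green=[-.07,-.05,.15],foil=[-.07,.05,.15]).items():
    print(nm,[((proj("side",rackpt(s,p,t))-[180,120]+.5)*3.5-.5).round().tolist() for t in (-.07,0,.07)], proj("top",rackpt(s,p)).round(1))
E
```

```text
[0.58658581 0.11076645 0.22663078] [-2.13516955  0.6420559   1.58448465] 0.010009566795861093 -171.71319918503076 0.11603878717097338
barn [[408.0, 253.0], [389.0, 256.0], [370.0, 260.0]] [290.5 201.7]
barf [[313.0, 123.0], [296.0, 125.0], [280.0, 128.0]] [209.8 214.3]
foot [[382.0, 334.0], [386.0, 328.0], [388.0, 322.0]] [205.9 200.2]
green [[270.0, 256.0], [253.0, 265.0], [237.0, 275.0]] [275.  233.6]
foil [[232.0, 187.0], [217.0, 195.0], [202.0, 205.0]] [235. 240.]
```

View pics/s18.png

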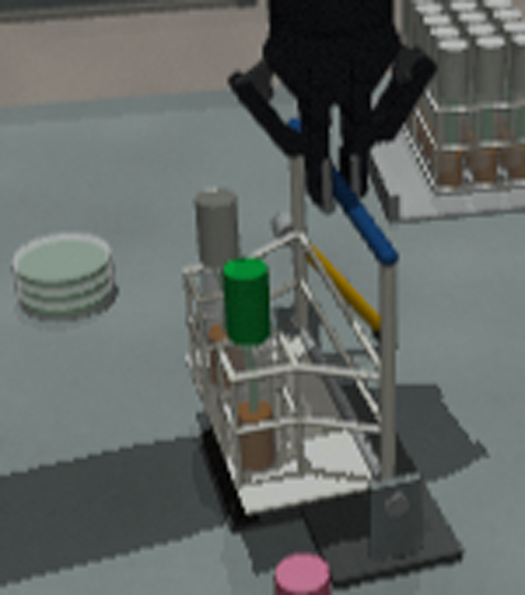

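View pics/s18full.png

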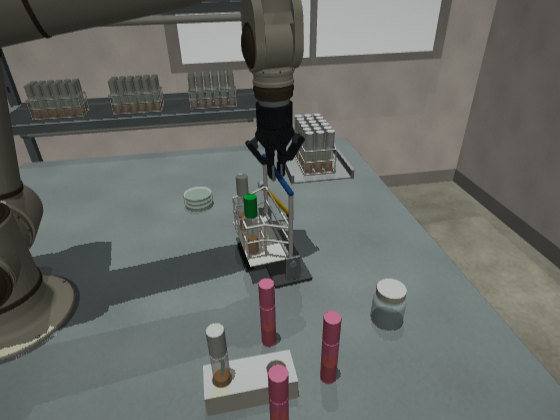

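View pics/t18.png

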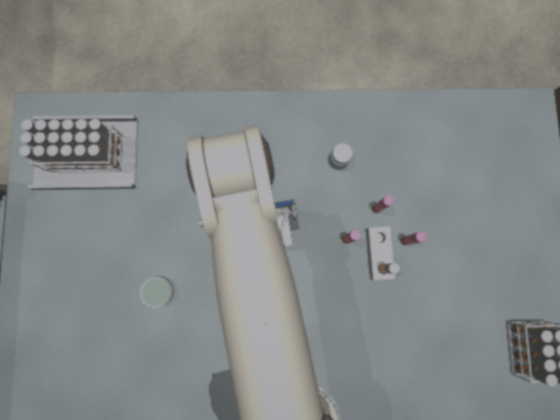

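The side view has the bar's near end at (390,257), against (389,256) predicted for exactly upright. The foot is about (385,330), as predicted for fully down. The green cap is at (246,268), about 4 mm off centre against the pocket's front. The foil tube, jar and dishes sit at their starting pixels. I'll hand it in.

```bash
python3 - <<'E'
from workcell import bot,ticket
print(ticket.job_done()); o=bot.get_obs(); print(o['time'],o['ee_pos'],o['opening'],o['wrist_force'])
E
```

```text
the job is handed in; nothing more can be done
None
the job is handed in; nothing more can be done
```

I finished all three steps in order and handed the job in at about 20 s of the 70 s allowed. The hand-in reports no verdict.

- **Tube:** I took the green-capped tube from the block and tilted it about 20° in the grip against the hole's rim. I then lowered it into the leaning pocket along the pocket's axis and let go. It slid to the floor, about 4 mm towards the front wire (15 mm is allowed).
- **Kickstand:** I pushed it over dead centre with closed fingers, and it fell to its stop by itself. The foot's image position matched the full-down angle of 2.86 rad before I touched the bar.
- **Rack:** I gripped the blue bar at its middle with the grip set to 40 N and raised it along its arc. It is still held, within about 0.01 rad of upright by the side image, and the arm was still.

In the last pictures the foil-capped tube, jar and dishes were at their starting pixels, and the fingers were clear of the green tube. None of my checks failed. The camera and wrist-view positions for the rack differed by about 1.5 mm, which I allowed for. After hand-in the state could no longer be read, so the final second is unchecked.

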